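# Dock the sample cell at the sensor head and start the reading

## Task

Push the yellow sample cell along the desk until it stands square against the black stop bar of the white sensor head, with the black line on its lid in line with the red line on the head; then press the green start button on the head all the way down, let it come up again and move clear. Only push the cell, never lift or tip it, do not press the button before the cell is in place, and leave the blue cell and everything else where it stands.

Things in the scene. Friction and masses are not known exactly. Their poses are not given: they have to be found in the camera images.
- yellow_cell: Loose closed yellow plastic box, 90 mm (x) by 100 mm (y) by 60 mm high, about 0.3 kg, flat upright faces. Origin: centre of its underside; z up. A black line on the lid runs along x through the middle; the +x face, with a small round window, goes against the stop bar. Starts left or right of the place in front of the bar, turned up to 0.3 rad from the head's direction.
- head: White sensor head, fixed. Origin: on the desk, middle of the front face of its black stop bar; x points away from the robot into the head, y along the bar. Bar: 160 mm long (y), x 0 to 20 mm, 25 mm high. White housing: x 20 to 120 mm, y -65 to 65 mm, 75 mm high. A flat red line (y = 0) runs over its top and along the desk before the bar. Place and direction (up to 0.25 rad) vary.
- seat (a point): Point on the desk where the underside centre of the docked yellow cell belongs: on the red line, 45 mm in front of the stop bar. Axes as the head's.
- start_top (a point): Centre of the top of the round green start button (26 mm across) on the housing's top, 65 mm behind the stop bar's front face and 38 mm to -y of the red line. It is pressed straight down.
- start (a joint): Travel of the start button: 0 up, 0.006 m fully down. A spring returns it; about 4 N holds it fully down. It counts as pressed beyond 0.0045 m.
- blue_cell: Loose blue box of the same shape as the yellow cell, on the other side of the place in front of the stop bar. Origin: centre of its underside. Leave alone.
- tube_orange: Loose standing absorber tube, orange filling, 42 mm across, 121 mm high. Origin: centre of its underside. Leave alone.
- tube_white: Loose standing absorber tube, white filling, 42 mm across, 121 mm high. Origin: centre of its underside. Leave alone.
- vial: Loose small jar, 28 mm across, 50 mm high, beside the housing on its +y side. Origin: centre of its underside. Leave alone.
- fitting: Loose brass gas fitting, 24 mm across, 36 mm high, beside the housing on its -y side. Origin: centre of its underside. Leave alone.
- mug: Loose blue mug, 80 mm across, 90 mm high, at the left of the desk. Origin: centre of its underside. Leave alone.
Things that resemble listed ones, but are neither listed nor needed, are in the scene too. What is shaped like the yellow_cell but orange is not meant.

How it is judged:
By the outcome, as a careful person would: the job done as asked, in the order asked, and still so for the second after the job is handed in, with the robot touching nothing.
It also fails if it takes over 64 s, if anything falls off the work surface, if the arm or the gripper's body presses on something with over 40 N, if the wrist force passes 120 N, or if a joint passes its speed limit or range.

## Robot

A 7-joint arm with a two-finger parallel gripper is mounted at the origin on the work surface. World frame = base frame: x ahead of the robot, y to its left, z up, the work surface at z = 0. Lengths are in m, angles in rad, forces in N, time in s.
With the tool pointing down it reaches from about 0.4 to 0.875 m from the base axis. Payload 19.3 kg.
Tool frame: the origin (TCP) lies at the very end of the fingers, on their centre line; the grasp point (between the pads) lies 19 mm behind it; z points along the fingers, y is the line along which they close (so a half turn about z gives the same grasp; the last joint's range is limited). The gripper opens to 85 mm and grips with 20 to 120 N. Pads are 22 mm wide; open, the fingers measure 114 mm over their backs; the gripper's body (76 mm by 85 mm) begins 54 mm behind the grasp point. The pads swing forward as they close: fully open they stand 13 mm farther back than shut.
Start: joints at [1.143, 0.521, -0.036, 1.599, 0.021, 1.021, -0.113], TCP at [0.219, -0.585, 0.231] pointing down, gripper open.
Joint ranges: [-2.91, 2.91], [-0.3, 2.13], [-1.5, 1.42], [0.17, 2.43], [-1.26, 4.41], [0.16, 1.93], [-2.52, 2.52]. Speed limits (rad/s): [1.89, 1.89, 2.39, 2.39, 3.01, 3.01, 3.01].

## Interface

Orientations are given as [roll, pitch, yaw] about the fixed x, y, z axes, in that order (R = Rz(yaw) Ry(pitch) Rx(roll)).
In Python, from workcell import monitor, optics, job_done gives the robot as it stands.
- The arm moves only by the shell command python3 -m handwheel 'ROWS' [FORCE]. ROWS is JSON, a list of rows, each an object of numbers: "dx", "dy", "dz": the shift along the tool's x, y, z in cm; "wx", "wy", "wz": the turn, a rotation vector about the tool's x, y, z in rad; "claw": the opening in per cent of the stroke, from 0 (shut) to 100 (fully open). A call has 1 to 8 rows; each row shifts and turns the commanded pose from where the row before left it, along the tool's axes as they then stand; what a row does not reach is not made up. A row lasts 1/8 s, in which the tool goes at most 62.5 mm and 10.7 degrees, less where a joint would pass 70% of its speed; a pose out of reach is approached as far as the arm can. A call with a gripper value outside its range is refused whole. The fingers move at their own pace and stop on an object; FORCE is the grip in N (left out, the last holds). Time passes only in rows, so rows that do not move let the fingers close. It gives the time, the measured TCP pose, the force, the opening and the grip force at its end, in the units of the state.
- monitor.observe(): the state, without advancing time (a new reading comes with each control period).
- optics.grab_frame(name): name is "scene" or "side" or "wrist"; returns a dict with "frame" (384x512x3 uint8, blue, green, red), "fovy" (degrees; the focal length in pixels is half the picture's height over the tangent of half this angle, whatever the lens; pixels are square), "cx", "cy" (the principal point, pixels), "k1" (the pictures are not rectified: a ray, as slopes to the right and down, at radius r is drawn at 1 + k1 r^2 times it, then the intrinsics apply), "R" (3x3) and "t" (3): a world point X has camera coordinates R X + t. Camera axes: x right, y down, z forward; pixel columns grow to the right and rows downward; lengths in m; the calibration is good to about 2 mm. A picture is of the moment at which its call begins. There is no depth.
- job_done(): hands the job in; it is judged then, once.
Trained networks look in the newest picture that a camera, given by its name, has taken for a name from the list of things; names that differ only in an ending like _2 or _b are one class to them, and where a whole thing is asked for, a point or a joint stands for the part that bears it (a point fixed in the world has none). Each returns a list of dicts, best first, with "p" (0 to 1); they miss things now and then, are a little off and sometimes report something else, mostly with a low value. They report only what shows in the picture. A call takes as long as a camera call. They do not tell look-alikes from the thing itself.
- optics.masks_of(name, camera): "region" (384x512 bool, what is visible of it) and "rect" ([left, top, width, height] in pixels, round what is visible of it).
The state is a dict: "clock": time; "qpos": joint angles; "qd": joint speeds; "joint_efforts": joint torques, N m; "position": TCP position; "tool_rot": TCP orientation; "force": force on the tool from outside, world axes, zero at the start; "moment": the same for the moment, N m; "grip_width": finger opening in m; "finger_force": force on a finger pad.
Only numpy, scipy, OpenCV 4.12 (cv2) and the standard library are available. Lean on these libraries where they do the work, as an engineer would, in place of code of your own. Each camera call takes 0.05 s, during which the arm holds its last target. There are 200 camera calls.

## Working session

There is one attempt and no reset: what is moved stays moved. The work goes in short steps, Python scripts to look and compute and a shell command to move; the robot and the scene stay as the last step left them, time stands still between calls to the robot, and variables do not carry over. Pictures are saved under pics/ and viewed, at most 10 in all, crops included, and the job is handed in when it is done.

```bash
mkdir -p pics; ls; python3 - <<'E'
from workcell import monitor, optics
import cv2,numpy as np
s=monitor.observe();print(s)
for n in("scene","side"):
    f=optics.grab_frame(n);cv2.imwrite(f"pics/{n}0.png",f["frame"]);print(n,{k:f[k] for k in f if k!="frame"})
E
```

```text
pics
{'clock': 0.0, 'qpos': array([ 1.14279474,  0.52203743, -0.03633642,  1.60001723,  0.02119644,
        1.02109682, -0.11282213]), 'qd': array([ 2.17085543e-04,  1.16199363e-03, -4.90516008e-04, -4.88368533e-05,
       -1.26009903e-03,  9.71315204e-04, -8.14936492e-04]), 'joint_efforts': array([ 1.88355607e-04, -9.27111411e+01,  1.97954535e+00, -3.69936848e+01,
        1.77749433e-02,  8.17495573e-03, -1.53875692e-05]), 'position': array([ 0.21873376, -0.585104  ,  0.23070774]), 'tool_rot': array([-3.14042120e+00,  7.67513310e-05,  3.57775654e-01]), 'force': array([ 0.00229544, -0.29700951,  0.28283594]), 'moment': array([-0.02516844, -0.00040648,  0.01619634]), 'finger_force': 0.0, 'grip_width': 0.08509821643565504}
scene {'fovy': 56.594809220528546, 'cx': 253.9488448707111, 'cy': 185.51261575668556, 'k1': 0.01618045137026533, 'R': array([[ 0.37460533,  0.92692634, -0.02187251],
       [ 0.60311637, -0.26152338, -0.75356232],
       [-0.70421694,  0.26909679, -0.6570125 ]]), 't': array([-0.21047946, -0.23970627,  1.43515876])}
side {'fovy': 45.149651578486406, 'cx': 256.890123902994, 'cy': 192.1349748178614, 'k1': 0.05117073116108939, 'R': array([[-0.7764684 , -0.62997897, -0.0149437 ],
       [-0.42166012,  0.53703979, -0.73061002],
       [ 0.46829431, -0.56099444, -0.68263144]]), 't': array([0.39918932, 0.2755222 , 1.13589992])}
```

View pics/scene0.png

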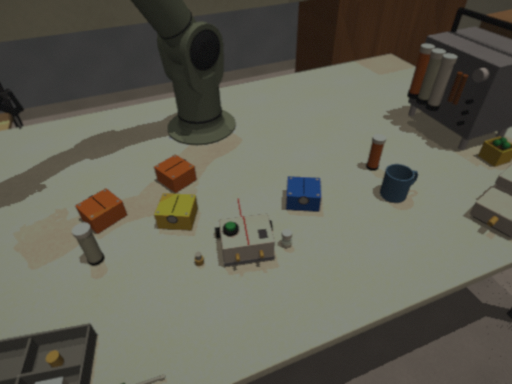

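View pics/side0.png

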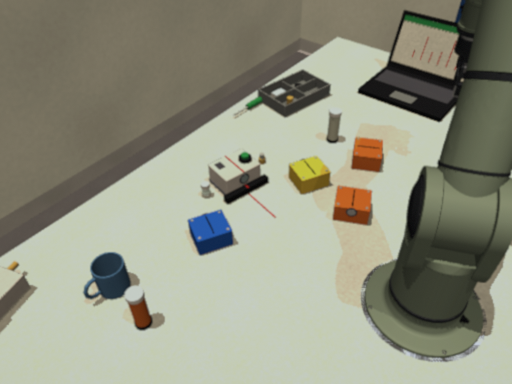

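The yellow cell is at scene (176,211) and side (309,174). The look-alikes are two orange boxes at scene (175,172) and (101,210), side (352,205) and (367,154). The head is at scene (246,238) and side (235,170), with its button at side (245,157). The blue cell is at scene (304,194). Next I'll take one close crop and fit poses.

```bash
cat > h.py <<'E'
import numpy as np,cv2
from scipy.optimize import minimize
from workcell import monitor,optics
def K(f):
    F=192/np.tan(np.radians(f["fovy"]/2));return np.array([[F,0,f["cx"]],[0,F,f["cy"]],[0,0,1.]])
def proj(f,X):
    return cv2.projectPoints(np.array(X,float).reshape(-1,1,3),cv2.Rodrigues(f["R"])[0],f["t"],K(f),np.array([f["k1"],0,0,0,0]))[0][:,0]
def ray(f,uv,z):
    p=cv2.undistortPoints(np.array(uv,float).reshape(-1,1,2),K(f),np.array([f["k1"],0,0,0,0]))[:,0]
    d=np.c_[p,np.ones(len(p))]@f["R"]; c=-f["R"].T@f["t"]
    return (c+d*((z-c[2])/d[:,2])[:,None])[:,:2]
def w(p,q):
    c,s=np.cos(p[2]),np.sin(p[2]);q=np.array(q,float);o=q.copy()
    o[:,0]=p[0]+c*q[:,0]-s*q[:,1];o[:,1]=p[1]+s*q[:,0]+c*q[:,1];return o
def box(x0,x1,y0,y1,z0,z1): return [(x,y,z) for x in(x0,x1) for y in(y0,y1) for z in(z0,z1)]
CELL=[box(-.045,.045,-.05,.05,0,.06)]
HEAD=[box(0,.02,-.08,.08,0,.025),box(.02,.12,-.065,.065,0,.075)]
def fit(views,shape,p0):
    "views: (frame dict, mask); fits x,y,yaw by silhouette IoU"
    def cost(p):
        t=0
        for f,m in views:
            im=np.zeros((1536,2048),np.uint8)
            for b in shape: cv2.fillConvexPoly(im,cv2.convexHull(np.round(proj(f,w(p,b))*64+32*0).astype(np.int32)),1,shift=4)
            im=cv2.resize(im.astype(np.float32),(512,384),interpolation=cv2.INTER_AREA)
            t+=np.abs(im-m).sum()/m.sum()
        return t
    best=min((minimize(cost,np.array(p0)+[0,0,a],method="Nelder-Mead",options=dict(initial_simplex=np.array(p0)+[0,0,a]+np.array([[0,0,0],[.02,0,0],[0,.02,0],[0,0,.15]]))) for a in(-.2,0,.2)),key=lambda r:r.fun)
    return best.x,best.fun
def look(name,cams=("scene","side"),near=None):
    v=[]
    for c in cams:
        f=optics.grab_frame(c);L=optics.masks_of(name,c)
        print(name,c,[(round(l["p"],2),l["rect"]) for l in L])
        v.append((f,L))
    return v
E
python3 - <<'E'
from h import *
V={}
for n,shape,px in(("yellow_cell",CELL,((176,211),(309,174))),("blue_cell",CELL,((304,194),(211,231))),("head",HEAD,((246,238),(235,170)))):
    v=look(n);vv=[]
    for (f,L),q in zip(v,px):
        l=min(L,key=lambda l:np.hypot(l["rect"][0]+l["rect"][2]/2-q[0],l["rect"][1]+l["rect"][3]/2-q[1]))
        vv.append((f,l["region"].astype(np.float32)))
        print(ray(f,[q],.05))
    g=ray(vv[1][0],[px[1]],.04)[0]
    p,c=fit(vv,shape,[*(g-[.06 if n=="head" else 0,0]),0]);print(n,p.round(4),c);V[n]=p
f=optics.grab_frame("side");img=f["frame"]
M=3.2;x0,y0=170,120
big=cv2.resize(img[y0:y0+150,x0:x0+230],None,fx=M,fy=M,interpolation=cv2.INTER_CUBIC)
p=V["head"]
def dr(P,col):
    for u in proj(f,P): cv2.circle(big,tuple(np.round((u+.5-[x0,y0])*M).astype(int)),2,col,-1)
dr(w(p,HEAD[0]+HEAD[1]),(255,0,255));dr(w(p,[(.065,-.038,.085),(0,0,0),(-.1,0,0)]),(255,255,0))
dr(w(V["yellow_cell"],CELL[0]+[(.045,0,.06),(-.045,0,.06)]),(255,0,255))
cv2.imwrite("pics/c1.png",big)
for n in("tube_orange","tube_white","vial","fitting"):
    v=look(n,("side",));
    for l in v[0][1][:2]:
        r=l["rect"];print(n,ray(f,[(r[0]+r[2]/2,r[1]+r[3])],0))
E
```

```text
yellow_cell scene [(0.93, [77.1, 184.8, 50.0, 47.1]), (0.72, [154.9, 190.8, 45.3, 41.4]), (0.65, [156.5, 158.6, 40.0, 33.5]), (0.29, [276.3, 228.2, 12.9, 19.9])]
yellow_cell side [(0.94, [333.3, 186.7, 41.9, 38.6]), (0.7, [291.7, 157.1, 35.0, 35.9]), (0.55, [351.5, 134.9, 31.7, 39.5]), (0.35, [121.5, 286.9, 31.1, 44.2])]
[[ 0.48940205 -0.20568434]]
[[ 0.45934972 -0.18829352]]
yellow_cell [ 0.4715 -0.203  -0.474 ] 0.1803722083568573
blue_cell scene [(0.57, [285.2, 176.3, 36.2, 35.1])]
blue_cell side [(0.94, [192.4, 206.7, 39.2, 48.9])]
[[0.56888161 0.1563327 ]]
[[0.53465984 0.17142051]]
blue_cell [ 0.5464  0.1643 -0.5104] 0.16647210717201233
head scene [(0.94, [215.4, 214.1, 59.0, 52.3])]
head side [(0.71, [208.4, 149.3, 61.4, 54.6])]
[[ 0.65879459 -0.06015839]]
[[ 0.65152577 -0.0621074 ]]
head [ 0.5845 -0.0434 -0.2295] 0.09705858677625656
tube_orange side [(0.6, [122.7, 287.4, 35.7, 41.6])]
tube_orange [[0.48614446 0.47078705]]
tube_white side [(0.79, [329.4, 105.3, 12.4, 35.0])]
tube_white [[ 0.51875003 -0.44541315]]
vial side [(0.67, [201.1, 180.6, 11.6, 20.4])]
vial [[0.66361693 0.058509  ]]
fitting side [(0.54, [257.4, 150.8, 6.6, 14.3])]
fitting [[ 0.64129369 -0.17686226]]
```

View pics/c1.png

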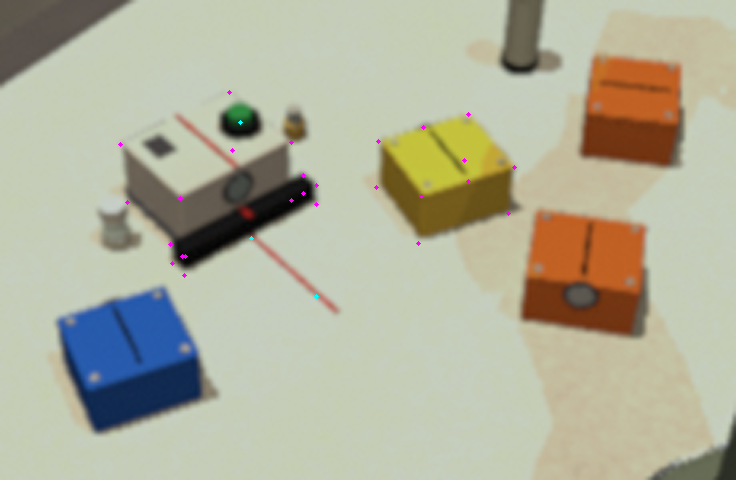

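The chosen cell is the yellow one, with its lid corners at crop (380,148), (463,117), (513,167), (428,193). The head fit agrees with the picture, but the yellow fit's yaw is off. I'll refit using a colour mask.

```bash
sed -i 's/\*64+32\*0)/*64+24)/' h.py; cat >> h.py <<'E'
def colmask(f,lo,hi,px,r=45):
    h=cv2.inRange(cv2.cvtColor(f["frame"],cv2.COLOR_BGR2HSV),lo,hi)
    m=np.zeros_like(h);x,y=map(int,px);m[max(0,y-r):y+r,max(0,x-r):x+r]=1
    h=cv2.morphologyEx(h*m,cv2.MORPH_CLOSE,np.ones((5,5)))
    n,lab,st,_=cv2.connectedComponentsWithStats((h>0).astype(np.uint8))
    k=1+np.argmax(st[1:,4]);return (lab==k).astype(np.float32),st[k]
Y=((22,120,40),(36,255,255));B=((100,120,30),(125,255,255))
E
python3 - <<'E'
from h import *
fs=[optics.grab_frame(c) for c in("scene","side")]
for n,c,px,g in(("y",Y,((176,211),(309,174)),[.47,-.2,-.3]),("b",B,((304,194),(211,231)),[.546,.164,-.3])):
    v=[]
    for f,q in zip(fs,px):
        m,st=colmask(f,*c,q);print(st);v.append((f,m))
    print(n,fit(v,CELL,g),[fit([a],CELL,g) for a in v])
q=np.array([(380,148),(463,117),(513,167),(428,193),(430,126),(465,172)])/3.2+[170,120]-.5
P=ray(fs[1],q,.06);print(P.round(3), P[:4].mean(0),np.linalg.norm(np.diff(P[:4],axis=0),axis=1))
for i,j in((0,3),(1,2),(4,5)): d=P[i]-P[j];print(np.arctan2(d[1],d[0]))
q=np.array([(178,115),(237,163),(250,237),(337,312)])/3.2+[170,120]-.5
a=ray(fs[1],q[:2],.075);b=ray(fs[1],q[2:],0);print(a,b,[np.arctan2(*(d[0]-d[1])[::-1]) for d in(a,b)])
E
```

```text
[ 155  193   42   37 1170]
[ 290  157   40   36 1015]
y (array([ 0.46739526, -0.20411261, -0.40625457]), np.float64(0.46922367811203003)) [(array([ 0.46545067, -0.20219269, -0.34019474]), np.float64(0.2223290652036667)), (array([ 0.47507507, -0.20957551, -0.70491709]), np.float64(0.18029557168483734))]
[287 177  33  34 957]
[ 189  211   43   43 1302]
b (array([ 0.54749617,  0.16433655, -0.57302804]), np.float64(0.4196266233921051)) [(array([ 0.54024479,  0.16646336, -0.48767573]), np.float64(0.2539837956428528)), (array([ 0.55001704,  0.16144548, -0.60016638]), np.float64(0.13973695039749146))]
[[ 0.526 -0.171]
 [ 0.49  -0.261]
 [ 0.409 -0.226]
 [ 0.452 -0.146]
 [ 0.507 -0.229]
 [ 0.441 -0.192]] [ 0.46926474 -0.20091632] [0.0965869  0.08721515 0.09105745]
-0.3300954442353198
-0.40390095021695316
-0.507864554436427
[[ 0.70227121 -0.07486302]
 [ 0.60940735 -0.05506973]] [[ 0.58688123 -0.04398358]
 [ 0.45924595 -0.01614061]] [np.float64(-0.2100005395484063), np.float64(-0.21478004541946052)]
```

```bash
python3 -m handwheel '[{"dx":4.5,"dy":-3.2,"claw":55},{"dx":4.5,"dy":-3.2},{"dx":4.5,"dy":-3.2},{"dx":4.5,"dy":-3.2},{"dx":4.5,"dy":-3.2},{"dx":4.5,"dy":-3.2},{"dx":4.5,"dy":-3.2},{"dx":4.5,"dy":-3.2}]'
python3 -m handwheel '[{"wz":-0.16},{"wz":-0.16},{"wz":-0.16},{"wz":-0.16},{"wz":-0.16},{"wz":-0.16},{},{}]'
python3 - <<'E'
from h import *
s=monitor.observe();print(s["position"],s["tool_rot"],s["grip_width"],s["qpos"])
f=optics.grab_frame("wrist");cv2.imwrite("pics/w1.png",f["frame"]);print({k:f[k] for k in f if k!="frame"})
E
```

```text
[ 0.21887535 -0.58543064  0.231312  ] [3.14156662e+00 7.37170139e-06 3.57815155e-01] 0.0854267721089531 [ 1.14277657  0.52138018 -0.0363045   1.59947515  0.0212152   1.02109707
 -0.11277307]
{'fovy': 63.331099537751186, 'cx': 258.48342173189207, 'cy': 186.67273936060738, 'k1': -0.07726581671079513, 'R': array([[ 3.49420059e-01, -9.36966126e-01, -3.18047457e-04],
       [-8.87011892e-01, -3.30900089e-01,  3.22048188e-01],
       [-3.01853485e-01, -1.12247985e-01, -9.46723224e-01]]), 't': array([-0.6246398 , -0.04108067,  0.38215793])}schema error: expected keys dx, dy, dz, wx, wy, wz, claw
schema error: expected keys dx, dy, dz, wx, wy, wz, claw
```

View pics/w1.png

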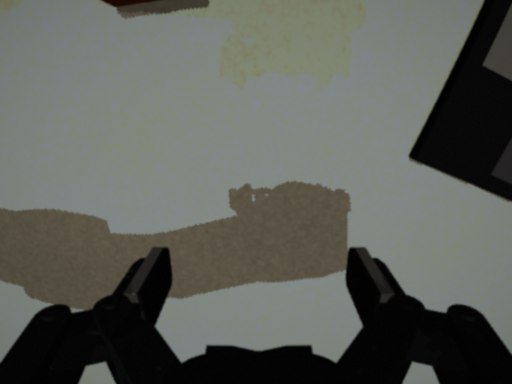

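The picture shows only bare desk, because both moves were refused: every row needs all keys.

```bash
python3 -m handwheel '[{"dx":4.4,"dy":-2.6,"dz":0,"wx":0,"wy":0,"wz":0,"claw":55},{"dx":4.4,"dy":-2.6,"dz":0,"wx":0,"wy":0,"wz":0,"claw":55},{"dx":4.4,"dy":-2.6,"dz":0,"wx":0,"wy":0,"wz":0,"claw":55},{"dx":4.4,"dy":-2.6,"dz":0,"wx":0,"wy":0,"wz":0,"claw":55},{"dx":4.4,"dy":-2.6,"dz":0,"wx":0,"wy":0,"wz":0,"claw":55},{"dx":4.4,"dy":-2.6,"dz":0,"wx":0,"wy":0,"wz":0,"claw":55},{"dx":4.4,"dy":-2.6,"dz":0,"wx":0,"wy":0,"wz":0,"claw":55}]'
python3 -m handwheel '[{"dx":0,"dy":0,"dz":0,"wx":0,"wy":0,"wz":-0.166,"claw":55},{"dx":0,"dy":0,"dz":0,"wx":0,"wy":0,"wz":-0.166,"claw":55},{"dx":0,"dy":0,"dz":0,"wx":0,"wy":0,"wz":-0.166,"claw":55},{"dx":0,"dy":0,"dz":0,"wx":0,"wy":0,"wz":-0.166,"claw":55},{"dx":0,"dy":0,"dz":0,"wx":0,"wy":0,"wz":-0.166,"claw":55},{"dx":0,"dy":0,"dz":0,"wx":0,"wy":0,"wz":-0.166,"claw":55},{"dx":0,"dy":0,"dz":0,"wx":0,"wy":0,"wz":0,"claw":55}]'
python3 - <<'E'
from h import *
s=monitor.observe();print(s["position"],s["tool_rot"],s["grip_width"],s["qpos"],s["clock"])
f=optics.grab_frame("wrist");cv2.imwrite("pics/w2.png",f["frame"])
E
```

```text
clock: 2.17
position: [0.4446, -0.3058, 0.2315]
tool_rot: [3.141, -0.0, 0.358]
force: [-0.1, -1.4, 0.5]
grip_width: 0.0473
finger_force: 0.0
clock: 3.05
position: [0.4435, -0.3073, 0.2313]
tool_rot: [3.142, -0.0, 1.353]
force: [-0.2, -0.1, -0.7]
grip_width: 0.047
finger_force: 0.0
[ 0.4435175  -0.30725647  0.23131138] [ 3.14150865e+00 -1.79217644e-04  1.35261820e+00] 0.046973306134176225 [ 0.75956997  0.40293951 -0.34835289  1.81312797  0.16461989  0.95378411
  0.12315225] 3.05
```

View pics/w2.png

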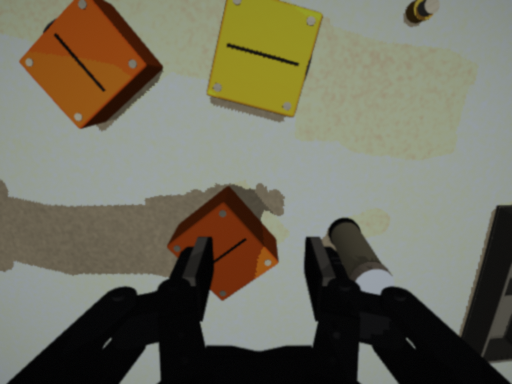

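The wrist view shows the yellow lid line from (229,45) to (298,65). Orange boxes stand at (90,62) and (225,240), the white tube at (355,255), and the fitting at (422,10).

```bash
python3 - <<'E'
from h import *
f=optics.grab_frame("wrist")
p=np.array([.585,-.0437,-.215])
def hf(P): 
    c,s=np.cos(p[2]),np.sin(p[2]);d=P-p[:2];return np.c_[c*d[:,0]+s*d[:,1],-s*d[:,0]+c*d[:,1]]
L=ray(f,[(229,45),(298,65)],.06);d=L[1]-L[0];print("line",L,np.arctan2(d[1],d[0]),L.mean(0),hf(L))
C=ray(f,[(207,96),(296,116),(322,14)],.06);print("lid",C,hf(C),np.linalg.norm(np.diff(C,axis=0),axis=1))
for i,j in((0,1),):
    d=C[1]-C[0];print("yaw",np.arctan2(d[1],d[0]))
O=ray(f,[(228,186),(278,262),(222,299),(168,240)],.06);print("orange",O,hf(O))
T=ray(f,[(343,222)],0);print("tube base",T,hf(T))
s=monitor.observe();print("tcp",hf(s["position"][None,:2]))
E
```

```text
line [[ 0.44269534 -0.18711237]
 [ 0.50255388 -0.21896482]] -0.4890190274920833 [ 0.47262461 -0.20303859] [[-0.10843164 -0.17047083]
 [-0.04315561 -0.18881926]]
lid [[ 0.41022399 -0.22764896]
 [ 0.49161958 -0.26596839]
 [ 0.53280961 -0.1793195 ]] [[-0.131507   -0.21700181]
 [-0.04381008 -0.23707344]
 [-0.02205471 -0.14363173]] [0.08996455 0.09594086]
yaw -0.43999966269726143
orange [[ 0.40717355 -0.32239119]
 [ 0.44055666 -0.42621219]
 [ 0.36264091 -0.4632077 ]
 [ 0.32350888 -0.37039821]] [[-0.1142742  -0.31021353]
 [-0.05950974 -0.404522  ]
 [-0.12773869 -0.45728886]
 [-0.18577043 -0.3749649 ]]
tube base [[ 0.53327305 -0.42360006]] [[ 0.03051469 -0.38218921]]
tcp [[-0.08199727 -0.28761707]]
```

```bash
python3 -m handwheel '[{"dx":1.9,"dy":0,"dz":0,"wx":0,"wy":0,"wz":0,"claw":55},{"dx":0,"dy":0,"dz":5.4,"wx":0,"wy":0,"wz":0,"claw":55},{"dx":0,"dy":0,"dz":5.4,"wx":0,"wy":0,"wz":0,"claw":55},{"dx":0,"dy":0,"dz":5.4,"wx":0,"wy":0,"wz":0,"claw":55},{"dx":0,"dy":0,"dz":5.4,"wx":0,"wy":0,"wz":0,"claw":55},{"dx":0,"dy":0,"dz":0,"wx":0,"wy":0,"wz":0,"claw":55}]'
python3 -m handwheel '[{"dx":1.5,"dy":0,"dz":0,"wx":0,"wy":0,"wz":0,"claw":55},{"dx":1.5,"dy":0,"dz":0,"wx":0,"wy":0,"wz":0,"claw":55},{"dx":1.0,"dy":0,"dz":0,"wx":0,"wy":0,"wz":0,"claw":55},{"dx":1.0,"dy":0,"dz":0,"wx":0,"wy":0,"wz":0,"claw":55},{"dx":1.0,"dy":0,"dz":0,"wx":0,"wy":0,"wz":0,"claw":55},{"dx":1.0,"dy":0,"dz":0,"wx":0,"wy":0,"wz":0,"claw":55},{"dx":1.0,"dy":0,"dz":0,"wx":0,"wy":0,"wz":0,"claw":55},{"dx":0,"dy":0,"dz":0,"wx":0,"wy":0,"wz":0,"claw":55}]'
python3 - <<'E'
from h import *
s=monitor.observe();print(s["position"],s["tool_rot"])
f=optics.grab_frame("wrist");cv2.imwrite("pics/w3.png",f["frame"])
E
```

```text
clock: 3.9
position: [0.4462, -0.2862, 0.0127]
tool_rot: [-3.136, -0.002, 1.354]
force: [-0.2, -1.0, 1.1]
grip_width: 0.0468
finger_force: 0.0
clock: 4.9
position: [0.4653, -0.2092, 0.0153]
tool_rot: [3.142, -0.001, 1.355]
force: [0.8, 1.0, 3.1]
grip_width: 0.0469
finger_force: 0.0
[ 0.46532411 -0.20920325  0.01529563] [ 3.14155002e+00 -6.52941486e-04  1.35521031e+00]
```

View pics/w3.png

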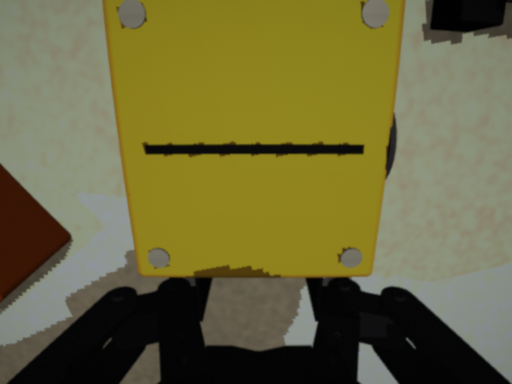

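The cell is square on both fingers, with its lid line at row 149 (cols 145–363). The bar's end shows at (465,15).

```bash
cat >> h.py <<'E'
def tf(P,s):
    y=s["tool_rot"][2];d=np.atleast_2d(P)-s["position"][:2];c,n=np.cos(y),np.sin(y)
    return np.c_[c*d[:,0]+n*d[:,1],n*d[:,0]-c*d[:,1]]
def hf(P,p=(.585,-.0437,-.215)):
    c,s=np.cos(p[2]),np.sin(p[2]);d=np.atleast_2d(P)-p[:2];return np.c_[c*d[:,0]+s*d[:,1],-s*d[:,0]+c*d[:,1]]
E
python3 - <<'E'
from h import *
s=monitor.observe();f=optics.grab_frame("wrist")
P=ray(f,[(145,149.5),(363,149),(140,275),(372,275),(110,60),(401,60)],.06)
print(P,tf(P,s),hf(P),hf(s["position"][:2]))
E
python3 -m handwheel '[{"dx":1.3,"dy":0,"dz":0,"wx":0,"wy":0,"wz":0,"claw":55},{"dx":1.5,"dy":0,"dz":0,"wx":0,"wy":0,"wz":0,"claw":55},{"dx":1.5,"dy":0,"dz":0,"wx":0,"wy":0,"wz":0,"claw":55},{"dx":1.5,"dy":0,"dz":0,"wx":0,"wy":0,"wz":0,"claw":55},{"dx":1.5,"dy":0,"dz":0,"wx":0,"wy":0,"wz":0,"claw":55},{"dx":1.5,"dy":0,"dz":0,"wx":0,"wy":0,"wz":0,"claw":55},{"dx":1.0,"dy":0,"dz":0,"wx":0,"wy":0,"wz":0,"claw":55},{"dx":0,"dy":0,"dz":0,"wx":0,"wy":0,"wz":0,"claw":55}]'
python3 - <<'E'
from h import *
s=monitor.observe();print(s["position"],s["tool_rot"],hf(s["position"][:2]))
f=optics.grab_frame("wrist");cv2.imwrite("pics/w4.png",f["frame"])
E
```

```text
[[ 0.44275028 -0.14046042]
 [ 0.51206845 -0.15559387]
 [ 0.42470882 -0.18573246]
 [ 0.51043574 -0.20462587]
 [ 0.44087802 -0.11162605]
 [ 0.52694927 -0.13064106]] [[ 0.06283511 -0.03668066]
 [ 0.06291247  0.03427019]
 [ 0.01474806 -0.04459824]
 [ 0.01467024  0.04318592]
 [ 0.09059788 -0.04469033]
 [ 0.0904751   0.04345622]] [[-0.11833103 -0.12488126]
 [-0.04738014 -0.12487743]
 [-0.12629844 -0.17296008]
 [-0.0385144  -0.17312887]
 [-0.12631192 -0.0971102 ]
 [-0.03816555 -0.09732433]] [[-0.08171551 -0.18775434]]
clock: 6.0
position: [0.4864, -0.1136, 0.0153]
tool_rot: [3.141, -0.001, 1.355]
force: [0.2, 0.3, 0.4]
grip_width: 0.0469
finger_force: 0.0
[ 0.48639337 -0.11363468  0.01534805] [ 3.14134311e+00 -5.23451101e-04  1.35521110e+00] [[-0.08141597 -0.089362  ]]
```

View pics/w4.png

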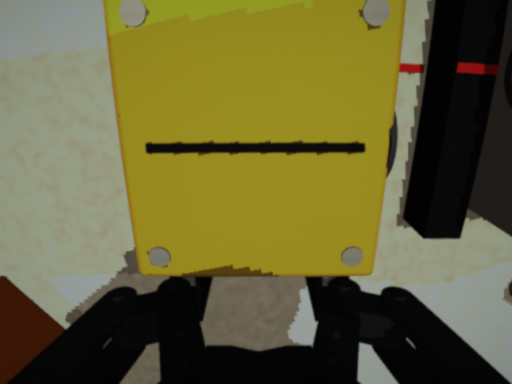

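The cell is still square. The red line shows on the desk at (400–423,68) and on the bar top at (458–497,69), and the bar's near end is at (430,237). I'll measure both lines.

```bash
cat >> h.py <<'E'
def wristlines(rz=((398,428,0),(452,500,.025)),rows=(30,110),yc=(150,360),yr=(20,260),save=None):
    s=monitor.observe();f=optics.grab_frame("wrist")
    if save: cv2.imwrite(save,f["frame"])
    g=f["frame"].astype(int);red=(g[:,:,2]-np.maximum(g[:,:,0],g[:,:,1]))>60
    red&=(g[:,:,1]<90)
    out={}
    for a,b,z in rz:
        y,x=np.nonzero(red[rows[0]:rows[1],a:b])
        if len(x)>10: out["red%g"%z]=ray(f,np.c_[x+a,y+rows[0]],z)
    k=(g[:,:,2]<60)&(g[:,:,1]<60); y,x=np.nonzero(k[yr[0]:yr[1],yc[0]:yc[1]])
    out["blk"]=ray(f,np.c_[x+yc[0],y+yr[0]],.06)
    for n,P in out.items():
        u=tf(P,s);m=u.mean(0);C=np.linalg.svd(u-m,full_matrices=False)[2][0]
        print(n,len(u),"tool mean cm",(100*m).round(2),"world dir",C.round(4),"extent cm",(100*np.ptp(u,axis=0)).round(2))
    return s,f
E
python3 - <<'E'
from h import *
s,f=wristlines(yr=(130,170))
E=tf(ray(f,[(404,218),(425,84)],0),s);print("bar foot",E)
E2=tf(ray(f,[(407,224),(434,20)],.025),s);print("bar top near",E2, tf(ray(f,[(412,237),(462,237)],.025),s))
E
```

```text
red0 174 tool mean cm [9.19 7.47] world dir [-0.0627  0.998 ] extent cm [0.38 1.11]
red0.025 297 tool mean cm [9.17 8.99] world dir [-0.0132  0.9999] extent cm [0.43 1.31]
blk 1904 tool mean cm [ 6.4  -0.09] world dir [-0.0028 -1.    ] extent cm [0.33 6.8 ]
bar foot [[0.01064588 0.0830906 ]
 [0.08364525 0.08349633]]
bar top near [[0.01893582 0.07205901]
 [0.10877376 0.07088397]] [[0.01183227 0.07579988]
 [0.01133299 0.10220361]]
```

```bash
python3 -m handwheel '[{"dx":1.0,"dy":0,"dz":0,"wx":0,"wy":0,"wz":0,"claw":55},{"dx":1.0,"dy":0,"dz":0,"wx":0,"wy":0,"wz":0,"claw":55},{"dx":0.7,"dy":0,"dz":0,"wx":0,"wy":0,"wz":0,"claw":55},{"dx":0,"dy":0,"dz":0,"wx":0,"wy":0,"wz":0,"claw":55},{"dx":0,"dy":0,"dz":0,"wx":0,"wy":0,"wz":0,"claw":55}]'
python3 - <<'E'
from h import *
wristlines(rows=(100,200),yr=(130,170),rz=((400,422,0),(460,490,.025)),save="pics/w5.png")
E
python3 -m handwheel '[{"dx":-2.0,"dy":0,"dz":0,"wx":0,"wy":0,"wz":0,"claw":55},{"dx":-1.0,"dy":0,"dz":-5,"wx":0,"wy":0,"wz":0,"claw":55},{"dx":0,"dy":-2,"dz":-5,"wx":0,"wy":0,"wz":0,"claw":55},{"dx":3.2,"dy":-3.5,"dz":-2,"wx":0,"wy":0,"wz":0,"claw":55},{"dx":3.2,"dy":-3.5,"dz":0,"wx":0,"wy":0,"wz":0,"claw":55},{"dx":3.1,"dy":0,"dz":0,"wx":0,"wy":0,"wz":0,"claw":55}]'
python3 -m handwheel '[{"dx":0,"dy":0,"dz":0,"wx":0,"wy":0,"wz":0.18,"claw":55},{"dx":0,"dy":0,"dz":0,"wx":0,"wy":0,"wz":0.18,"claw":55},{"dx":0,"dy":0,"dz":0,"wx":0,"wy":0,"wz":0.18,"claw":55},{"dx":0,"dy":0,"dz":0,"wx":0,"wy":0,"wz":0.18,"claw":55},{"dx":0,"dy":0,"dz":0,"wx":0,"wy":0,"wz":0.18,"claw":55},{"dx":0,"dy":0,"dz":0,"wx":0,"wy":0,"wz":0.18,"claw":55},{"dx":0,"dy":0,"dz":0,"wx":0,"wy":0,"wz":0.18,"claw":55},{"dx":0,"dy":0,"dz":0,"wx":0,"wy":0,"wz":0.18,"claw":55}]'
python3 -m handwheel '[{"dx":0,"dy":0,"dz":0,"wx":0,"wy":0,"wz":0.13,"claw":55},{"dx":0,"dy":0,"dz":0,"wx":0,"wy":0,"wz":0,"claw":55}]'
python3 - <<'E'
from h import *
s=monitor.observe();print(hf(s["position"][:2]))
f=optics.grab_frame("wrist");cv2.imwrite("pics/w6.png",f["frame"])
E
```

```text
clock: 6.72
position: [0.4919, -0.0883, 0.0153]
tool_rot: [3.142, -0.0, 1.354]
force: [-0.1, -0.4, -1.2]
grip_width: 0.0471
finger_force: 0.0
red0 105 tool mean cm [6.51 7.65] world dir [0.005 1.   ] extent cm [0.37 0.78]
red0.025 147 tool mean cm [6.48 9.3 ] world dir [-0.1071  0.9943] extent cm [0.41 1.12]
blk 1849 tool mean cm [ 6.39 -0.08] world dir [0.0024 1.    ] extent cm [0.33 6.81]
clock: 7.52
position: [0.4162, -0.005, 0.1358]
tool_rot: [-3.142, 0.001, 1.353]
force: [0.7, -0.5, -0.4]
grip_width: 0.047
finger_force: 0.0
clock: 8.52
position: [0.4179, -0.0057, 0.1353]
tool_rot: [-3.142, 0.0, -0.093]
force: [-0.2, -0.2, -0.4]
grip_width: 0.0467
finger_force: 0.0
clock: 8.78
position: [0.4179, -0.0055, 0.1353]
tool_rot: [3.141, 0.0, -0.215]
force: [0.4, -1.0, -0.7]
grip_width: 0.0466
finger_force: 0.0
[[-0.17140416  0.00165613]]
```

View pics/w6.png

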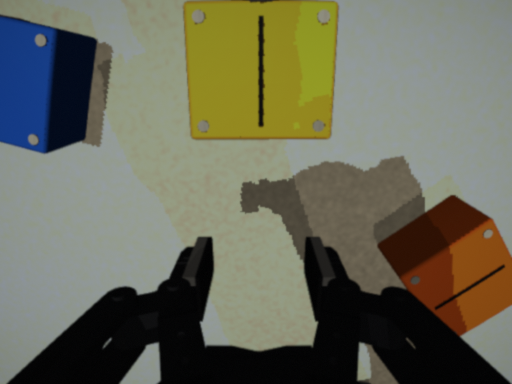

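The cell is square with its lid line at cols 260–262. The blue cell is at the left, and an orange box at right (450,260) is clear of the lane. I'll move forward over the cell to see both lines together.

```bash
python3 -m handwheel '[{"dx":5,"dy":0,"dz":-1,"wx":0,"wy":0,"wz":0,"claw":55},{"dx":5,"dy":0,"dz":-1,"wx":0,"wy":0,"wz":0,"claw":55},{"dx":0,"dy":0,"dz":0,"wx":0,"wy":0,"wz":0,"claw":55},{"dx":0,"dy":0,"dz":0,"wx":0,"wy":0,"wz":0,"claw":55}]'
python3 - <<'E'
from h import *
f=optics.grab_frame("wrist");cv2.imwrite("pics/w7.png",f["frame"])
E
```

```text
clock: 9.32
position: [0.5148, -0.0271, 0.1549]
tool_rot: [3.141, 0.001, -0.215]
force: [-0.0, 0.6, -0.3]
grip_width: 0.0471
finger_force: 0.0
```

View pics/w7.png

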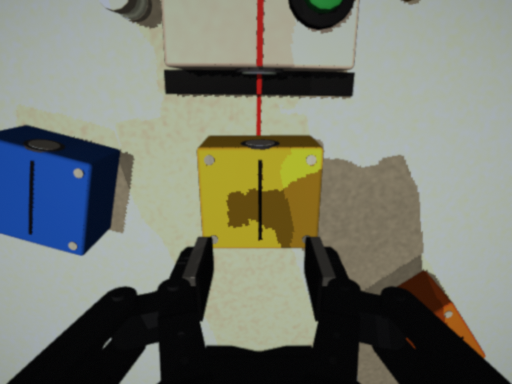

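The red line (col about 260, rows 0–135) and the lid line (col about 260, rows 160–240) look collinear. The bar front edge is at row 96 and the button at (322,5). I'll quantify this.

```bash
cat >> h.py <<'E'
def align(f,s,bands):
    g=f["frame"].astype(int)
    for n,r0,r1,z in bands:
        W=g[r0:r1,235:285]
        m=(W[:,:,2]-W[:,:,1]>70) if n=="red" else (W[:,:,2]<45)&(W[:,:,1]<45)
        u=[];
        for i,row in enumerate(m):
            x=np.nonzero(row)[0]
            if 1<=len(x)<=10:u.append((x.mean()+235,i+r0))
        if len(u)<5: print(n,r0,"none");continue
        t=100*tf(ray(f,u,z),s);a=np.polyfit(t[:,0],t[:,1],1)
        print(n,z,len(u),"tool y cm",t[:,1].mean().round(3),"at x",t[:,0].mean().round(2),"slope",a[0].round(4))
E
python3 - <<'E'
from h import *
s=monitor.observe();f=optics.grab_frame("wrist")
align(f,s,(("red",2,62,.075),("red",100,133,0),("blk",162,238,.06)))
b=[(168,96),(352,97)];t=tf(ray(f,b,.0),s);print("bar front foot(eye)",t)
b=[(170,72),(352,74)];t=tf(ray(f,b,.025),s);print("bar top back(eye)",t)
c=tf(ray(f,[(201,247),(319,247)],.06),s);print("cell rear",c)
g=f["frame"].astype(int);m=(g[:,:,1]-g[:,:,2]>40)&(g[:,:,1]>g[:,:,0]+20);y,x=np.nonzero(m[:60,280:370]);print("green",x.mean()+280,y.mean(),y.min(),y.max(),x.min()+280,x.max()+280)
print(s["position"],hf(s["position"][:2]))
E
```

```text
red 0.075 60 tool y cm 0.02 at x 11.53 slope 0.0053
red 0 33 tool y cm -0.061 at x 5.21 slope 0.0008
blk 0.06 76 tool y cm 0.047 at x -0.94 slope -0.0008
bar front foot(eye) [[ 0.07111421 -0.08502396]
 [ 0.07011758  0.08670671]]
bar top back(eye) [[ 0.09174644 -0.07467129]
 [ 0.09008943  0.07788627]]
cell rear [[-0.05339367 -0.05079297]
 [-0.0534422   0.05212327]]
green 325.4744186046512 3.2465116279069766 0 8 310 341
[ 0.51459167 -0.02692955  0.15495123] [[-0.07236521  0.0013629 ]]
```

```bash
python3 -m handwheel '[{"dx":-5,"dy":0,"dz":0,"wx":0,"wy":0,"wz":0,"claw":55},{"dx":-5,"dy":0,"dz":0,"wx":0,"wy":0,"wz":0,"claw":55},{"dx":0,"dy":0,"dz":5,"wx":0,"wy":0,"wz":0,"claw":55},{"dx":0,"dy":0,"dz":5,"wx":0,"wy":0,"wz":0,"claw":55},{"dx":0,"dy":0,"dz":4,"wx":0,"wy":0,"wz":0,"claw":55},{"dx":0,"dy":0,"dz":0,"wx":0,"wy":0,"wz":0,"claw":55}]'
python3 -m handwheel '[{"dx":1.5,"dy":0,"dz":0,"wx":0,"wy":0,"wz":0,"claw":55},{"dx":1,"dy":0,"dz":0,"wx":0,"wy":0,"wz":0,"claw":55},{"dx":0.8,"dy":0,"dz":0,"wx":0,"wy":0,"wz":0,"claw":55},{"dx":0.8,"dy":0,"dz":0,"wx":0,"wy":0,"wz":0,"claw":55},{"dx":0.8,"dy":0,"dz":0,"wx":0,"wy":0,"wz":0,"claw":55},{"dx":0.8,"dy":0,"dz":0,"wx":0,"wy":0,"wz":0,"claw":55},{"dx":0.3,"dy":0,"dz":0,"wx":0,"wy":0,"wz":0,"claw":55},{"dx":0,"dy":0,"dz":0,"wx":0,"wy":0,"wz":0,"claw":55}]'
python3 - <<'E'
from h import *
f=optics.grab_frame("wrist");cv2.imwrite("pics/w8.png",f["frame"]);s=monitor.observe();print(hf(s["position"][:2]),s["force"])
E
```

```text
clock: 10.18
position: [0.4158, -0.0055, 0.0138]
tool_rot: [3.14, 0.005, -0.215]
force: [-0.4, -0.3, 0.5]
grip_width: 0.0469
finger_force: 0.0
clock: 11.18
position: [0.477, -0.0185, 0.0153]
tool_rot: [-3.141, -0.001, -0.216]
force: [0.8, -0.4, 2.5]
grip_width: 0.047
finger_force: 0.0
[[-0.11081788  0.00164909]] [ 0.29667097 -0.74810063  3.50476718]
```

View pics/w8.png

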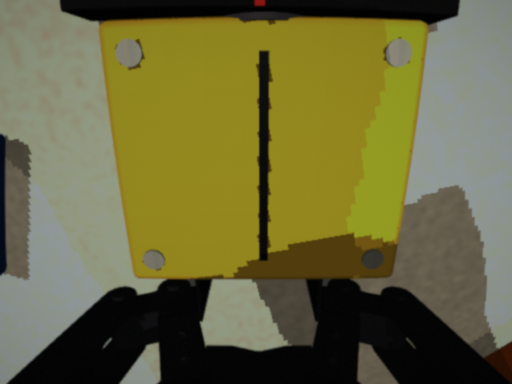

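The cell is nearly at the bar, with its lid line at col 264 and the red mark at col 260. I'll creep in while watching the force.

```bash
for i in 1 2 3; do :; done; python3 -m handwheel '[{"dx":0.2,"dy":0,"dz":0,"wx":0,"wy":0,"wz":0,"claw":55},{"dx":0.2,"dy":0,"dz":0,"wx":0,"wy":0,"wz":0,"claw":55},{"dx":0,"dy":0,"dz":0,"wx":0,"wy":0,"wz":0,"claw":55}]'
python3 -m handwheel '[{"dx":0.15,"dy":0,"dz":0,"wx":0,"wy":0,"wz":0,"claw":55},{"dx":0,"dy":0,"dz":0,"wx":0,"wy":0,"wz":0,"claw":55}]'
python3 -m handwheel '[{"dx":0.15,"dy":0,"dz":0,"wx":0,"wy":0,"wz":0,"claw":55},{"dx":0,"dy":0,"dz":0,"wx":0,"wy":0,"wz":0,"claw":55}]'
```

```text
clock: 11.6
position: [0.4802, -0.0192, 0.0153]
tool_rot: [3.142, 0.001, -0.216]
force: [-4.1, 0.8, 4.1]
grip_width: 0.0471
finger_force: 0.0
clock: 11.85
position: [0.4816, -0.0195, 0.0153]
tool_rot: [3.141, 0.001, -0.216]
force: [-4.1, 1.7, 5.6]
grip_width: 0.0468
finger_force: 0.0
clock: 12.1
position: [0.4833, -0.0199, 0.0153]
tool_rot: [3.142, 0.0, -0.216]
force: [-4.6, 0.6, 4.0]
grip_width: 0.0468
finger_force: 0.0
```

```bash
cat >> h.py <<'E'
def edges(img,cols=(150,200,240,300,340,380)):
    h=cv2.cvtColor(img,cv2.COLOR_BGR2HSV);m=cv2.inRange(h,(20,120,30),(38,255,255))
    return [(c,int(np.nonzero(m[:,c])[0].min()),int(np.nonzero(m[:,c])[0].max())) for c in cols]
E
python3 - <<'E'
from h import *
a=cv2.imread("pics/w8.png");print(edges(a))
s=monitor.observe();f=optics.grab_frame("wrist");g=f["frame"];cv2.imwrite("pics/w9.png",g);print(edges(g),hf(s["position"][:2]))
for im in(a,g):
    r=im.astype(int);y,x=np.nonzero((r[:,:,2]-r[:,:,1]>50)&(r[:,:,1]<80)&(np.arange(512)[None,:]>200)&(np.arange(512)[None,:]<320)&(np.arange(384)[:,None]<40));print("red",len(x),x.mean(),y.min(),y.max())
    b=(r.max(2)<60);print("bar rows",[(c,np.nonzero(~b[:60,c])[0][:3],np.nonzero(b[:60,c])[0].max() if b[:60,c].any() else None) for c in(90,110,435,450)])
align(f,s,(("blk",60,255,.06),))
E
```

```text
[(150, 18, 277), (200, 16, 279), (240, 19, 278), (300, 16, 278), (340, 17, 278), (380, 18, 277)]
[(150, 18, 278), (200, 17, 279), (240, 19, 278), (300, 17, 278), (340, 17, 278), (380, 18, 277)] [[-0.10446264  0.00158221]]
red 65 259.0769230769231 0 5
bar rows [(90, array([21, 22, 23]), np.int64(20)), (110, array([20, 21, 22]), np.int64(19)), (435, array([23, 24, 25]), np.int64(22)), (450, array([18, 19, 20]), np.int64(17))]
red 129 259.8837209302326 0 11
bar rows [(90, array([34, 35, 36]), np.int64(33)), (110, array([21, 22, 23]), np.int64(20)), (435, array([37, 38, 39]), np.int64(36)), (450, array([33, 34, 35]), np.int64(32))]
blk 0.06 195 tool y cm 0.111 at x 5.9 slope -0.0008
```

```bash
python3 -m handwheel '[{"dx":0.1,"dy":0,"dz":0,"wx":0,"wy":0,"wz":0,"claw":55},{"dx":0,"dy":0,"dz":0,"wx":0,"wy":0,"wz":0,"claw":55}]'
python3 -m handwheel '[{"dx":0.1,"dy":0,"dz":0,"wx":0,"wy":0,"wz":0,"claw":55},{"dx":0,"dy":0,"dz":0,"wx":0,"wy":0,"wz":0,"claw":55}]'
```

```text
clock: 12.4
position: [0.4844, -0.0201, 0.0153]
tool_rot: [3.142, 0.0, -0.216]
force: [-3.7, -0.0, 3.4]
grip_width: 0.0471
finger_force: 0.0
clock: 12.65
position: [0.4854, -0.0203, 0.0153]
tool_rot: [-3.142, -0.0, -0.216]
force: [-4.1, 0.4, 2.3]
grip_width: 0.0469
finger_force: 0.0
```

```bash
python3 -m handwheel '[{"dx":0.1,"dy":0,"dz":0,"wx":0,"wy":0,"wz":0,"claw":55},{"dx":0,"dy":0,"dz":0,"wx":0,"wy":0,"wz":0,"claw":55}]'
python3 -m handwheel '[{"dx":0.1,"dy":0,"dz":0,"wx":0,"wy":0,"wz":0,"claw":55},{"dx":0,"dy":0,"dz":0,"wx":0,"wy":0,"wz":0,"claw":55}]'
python3 -m handwheel '[{"dx":0.1,"dy":0,"dz":0,"wx":0,"wy":0,"wz":0,"claw":55},{"dx":0,"dy":0,"dz":0,"wx":0,"wy":0,"wz":0,"claw":55}]'
python3 - <<'E'
from h import *
s=monitor.observe();f=optics.grab_frame("wrist");g=f["frame"];cv2.imwrite("pics/w10.png",g);print(edges(g),hf(s["position"][:2]),s["force"])
r=g.astype(int);b=(r.max(2)<60);print("bar rows",[(c,np.nonzero(b[:60,c])[0].max() if b[:60,c].any() else None) for c in(90,110,435,450)])
E
```

```text
clock: 12.9
position: [0.4854, -0.0203, 0.0152]
tool_rot: [3.141, 0.002, -0.216]
force: [-9.3, 2.3, 8.4]
grip_width: 0.0473
finger_force: 0.0
clock: 13.15
position: [0.4854, -0.0204, 0.0151]
tool_rot: [3.141, 0.004, -0.216]
force: [-14.5, 5.2, 13.0]
grip_width: 0.0471
finger_force: 0.0
clock: 13.4
position: [0.4854, -0.0204, 0.015]
tool_rot: [3.141, 0.006, -0.216]
force: [-20.0, 7.3, 15.8]
grip_width: 0.0468
finger_force: 0.0
[(150, 17, 278), (200, 16, 280), (240, 19, 278), (300, 16, 279), (340, 17, 279), (380, 18, 278)] [[-0.10228496  0.00153553]] [-19.9830635    7.26125315  15.83097501]
bar rows [(90, np.int64(38)), (110, np.int64(19)), (435, np.int64(41)), (450, np.int64(38))]
```

Contact is firm: the position has stalled and the force has risen to 20 N. I'll back off, rise, and measure alignment from above.

```bash
python3 -m handwheel '[{"dx":-0.2,"dy":0,"dz":0,"wx":0,"wy":0,"wz":0,"claw":55},{"dx":-0.6,"dy":0,"dz":0,"wx":0,"wy":0,"wz":0,"claw":55},{"dx":-3,"dy":0,"dz":0,"wx":0,"wy":0,"wz":0,"claw":55},{"dx":0,"dy":0,"dz":-5,"wx":0,"wy":0,"wz":0,"claw":55},{"dx":0,"dy":0,"dz":-5,"wx":0,"wy":0,"wz":0,"claw":0},{"dx":4,"dy":0,"dz":-4,"wx":0,"wy":0,"wz":0,"claw":0},{"dx":5.5,"dy":0,"dz":0,"wx":0,"wy":0,"wz":0,"claw":0},{"dx":0,"dy":0,"dz":0,"wx":0,"wy":0,"wz":0,"claw":0}]'
python3 -m handwheel '[{"dx":0,"dy":0,"dz":0,"wx":0,"wy":0,"wz":0,"claw":0},{"dx":0,"dy":0,"dz":0,"wx":0,"wy":0,"wz":0,"claw":0}]'
python3 - <<'E'
from h import *
s=monitor.observe();f=optics.grab_frame("wrist");g=f["frame"];cv2.imwrite("pics/w11.png",g)
r=g.astype(int)
red=(r[:,:,2]-r[:,:,1]>70);print("red rows",np.nonzero(red[:,240:285].any(1))[0][[0,-1]])
h=cv2.inRange(cv2.cvtColor(g,cv2.COLOR_BGR2HSV),(20,120,30),(38,255,255))
print("yellow col260ish rows",[(c,np.nonzero(h[:,c])[0][[0,-1]]) for c in(220,240,290,305)])
k=(r.max(2)<50)[:,256:267].any(1);print("blk rows",np.nonzero(k)[0].tolist()[:6],np.nonzero(k)[0].tolist()[-150:])
gm=(r[:,:,1]-r[:,:,2]>40)&(r[:,:,1]>r[:,:,0]+20);y,x=np.nonzero(gm[:150,270:400])
if len(x): print("green",x.mean()+270,y.mean(),x.min()+270,x.max()+270,y.min(),y.max())
print(s["position"],hf(s["position"][:2]),s["grip_width"])
E
```

```text
clock: 14.45
position: [0.547, -0.034, 0.1556]
tool_rot: [-3.141, -0.003, -0.217]
force: [-1.7, 0.3, -0.1]
grip_width: 0.0002
finger_force: 0.0
clock: 14.7
position: [0.5431, -0.033, 0.1551]
tool_rot: [3.141, 0.001, -0.216]
force: [0.4, 0.5, -0.3]
grip_width: 0.0001
finger_force: 0.0
red rows [  0 128]
yellow col260ish rows [(220, array([128, 238])), (240, array([128, 238])), (290, array([129, 238])), (305, array([129, 239]))]
blk rows [111, 112, 113, 114, 115, 116] [224, 225, 226, 227, 228, 229, 235, 236, 237, 238, 239, 240, 241, 242, 243, 244, 245, 246, 247, 248, 249, 250, 251, 252, 253, 254, 255, 256, 257, 258, 259, 260, 261, 262, 263, 264, 265, 266, 267, 268, 269, 270, 271, 272, 273, 274, 275, 276, 277, 278, 279, 280, 281, 282, 283, 284, 285, 286, 287, 288, 289, 290, 291, 292, 293, 294, 295, 296, 297, 298, 299, 300, 301, 302, 303, 304, 305, 306, 307, 308, 309, 310, 311, 312, 313, 314, 315, 316, 317, 318, 319, 320, 321, 322, 323, 324, 325, 326, 327, 328, 329, 330, 331, 332, 333, 334, 335, 336, 337, 338, 339, 340, 341, 342, 343, 344, 350, 351, 352, 353, 354, 355, 356, 357, 358, 359, 360, 361, 362, 363, 364, 365, 366, 367, 368, 369, 370, 371, 372, 373, 374, 375, 376, 377, 378, 379, 380, 381, 382, 383]
green 323.28703703703707 38.6965811965812 303 344 17 60
[ 0.54308047 -0.03296452  0.15512247] [[-0.04324477  0.00154488]] 8.0567426285027e-05
```

```bash
python3 - <<'E'
from h import *
s=monitor.observe();f=optics.grab_frame("wrist")
align(f,s,(("red",2,90,.075),("red",112,127,.025),("blk",158,229,.06)))
y=tf(ray(f,[(205,128),(305,128.7),(205,238),(305,238.5)],.06),s);print("cell edges",y)
for z in(.075,.08,.085,.09):
    t=tf(ray(f,[(323.3,38.7),(303,38.7),(344,38.7)],z),s);print(z,t[0],t[2,1]-t[1,1])
# predicted button from head pose fit
P=np.array([.585,-.0437,-.215]);b=w(P,[(.065,-.038,.085)]);print(b,tf(b[:,:2],s))
E
```

```text
red 0.075 88 tool y cm 0.061 at x 10.65 slope 0.0134
red 0.025 13 tool y cm -0.017 at x 5.14 slope 0.0004
blk 0.06 71 tool y cm 0.085 at x -0.37 slope 0.0049
cell edges [[ 0.04959489 -0.04150973]
 [ 0.04898115  0.03499865]
 [-0.04462597 -0.04681189]
 [-0.04511153  0.03945593]]
0.075 [0.1113283  0.04263438] 0.02747986638589468
0.08 [0.11070798 0.04167419] 0.026865772375771292
0.085 [0.11008766 0.04071401] 0.02625167836564789
0.09 [0.10946734 0.03975382] 0.02563758435552449
[[ 0.64039626 -0.09469269  0.085     ]] [[0.10808577 0.03949812]]
```

The cell is flush and roughly 1 mm off in y at most. I'll take a second view from another place to confirm that before pressing.

```bash
python3 -m handwheel '[{"dx":2,"dy":1.5,"dz":-3,"wx":0,"wy":0,"wz":0,"claw":0},{"dx":2,"dy":1.5,"dz":-3,"wx":0,"wy":0,"wz":0,"claw":0},{"dx":0,"dy":0,"dz":0,"wx":0,"wy":0,"wz":0,"claw":0},{"dx":0,"dy":0,"dz":0,"wx":0,"wy":0,"wz":0,"claw":0}]'
python3 - <<'E'
from h import *
s=monitor.observe();f=optics.grab_frame("wrist");g=f["frame"].astype(int);cv2.imwrite("pics/w12.png",f["frame"])
def px(z,x,y): # tool cm -> pixel
    yw=s["tool_rot"][2];c,n=np.cos(yw),np.sin(yw);X=s["position"][0]+c*x+n*y;Y=s["position"][1]+n*x-c*y
    return proj(f,[(X,Y,z)])[0]
def line(n,z,xa,xb):
    a,b=px(z,xa,-.03),px(z,xb,-.03);r0,r1=sorted((int(a[1]),int(b[1])));r0=max(r0,0);u=[]
    for r in range(r0,r1):
        cc=int((a[0]+b[0])/2);W=g[r,cc-16:cc+17]
        wt=np.clip(W[:,2]-W[:,1]-30,0,None) if n=="red" else np.clip(70-W[:,2],0,None)
        if wt.sum()>60:u.append(((wt*np.arange(cc-16,cc+17)).sum()/wt.sum(),r))
    t=100*tf(ray(f,u,z),s);q=np.polyfit(t[:,0],t[:,1],1);res=t[:,1]-np.polyval(q,t[:,0])
    print(n,z,len(u),"y",t[:,1].mean().round(3),"x",t[:,0].mean().round(2),"slope",q[0].round(4),"sd",res.std().round(3),"rows",r0,r1)
line("red",.075,.035,.11);line("blk",.06,-.073,-.02)
t=tf(ray(f,[(0,0)],0),s)
gm=(g[:,:,1]-g[:,:,2]>40)&(g[:,:,1]>g[:,:,0]+20);gm[250:]=0;y,x=np.nonzero(gm[:,200:360])
print("green",x.mean()+200,y.mean(),np.ptp(x),np.ptp(y),100*tf(ray(f,[(x.mean()+200,y.mean())],.085),s),s["position"])
# side/scene check
for c in("scene","side"):
    F=optics.grab_frame(c);cv2.imwrite(f"pics/{c}9.png",F["frame"])
E
```

```text
clock: 15.3
position: [0.5759, -0.0706, 0.2148]
tool_rot: [-3.141, 0.001, -0.216]
force: [-0.1, -0.0, -1.3]
grip_width: 0.0002
finger_force: 0.0
red 0.075 87 y -2.928 x 7.43 slope 0.0129 sd 0.007 rows 49 136
blk 0.06 36 y -2.903 x -4.41 slope 0.0009 sd 0.018 rows 188 235
green 269.96275862068967 100.29655172413793 30 30 [[6.80904932 0.91513611]] [ 0.57593222 -0.07057596  0.21478775]
```

```bash
python3 - <<'E'
from h import *
s=monitor.observe()
f=optics.grab_frame("side");g=f["frame"].astype(int)
P=np.array([.585,-.0437,-.2225])
def line(n,z,xa,xb,w_=5):
    T=[]
    for x in np.linspace(xa,xb,25):
        ys=np.linspace(-.012,.012,49);uv=proj(f,w(P,[(x,y,z) for y in ys])).astype(np.float32)
        S=cv2.remap(f["frame"],uv[None,:,0],uv[None,:,1],cv2.INTER_LINEAR)[0].astype(float)
        v=(S[:,2]-S[:,1]) if n=="red" else -S.sum(1)
        wt=np.clip(v-np.median(v)-.3*(v.max()-np.median(v)),0,None);T.append((x,(wt*ys).sum()/wt.sum()))
    T=1000*np.array(T);q=np.polyfit(T[:,0],T[:,1],1);print(n,z,"y mm",T[:,1].mean().round(2),"slope",q[0].round(4),"sd",(T[:,1]-np.polyval(q,T[:,0])).std().round(2))
for c in("side","scene"):
    f=optics.grab_frame(c);print(c)
    line("red",.075,.03,.11);line("blk",.06,-.075,-.015)
E
```

```text
side
red 0.075 y mm -2.82 slope -0.0086 sd 0.31
blk 0.06 y mm -3.58 slope 0.0047 sd 0.17
scene
red 0.075 y mm 0.93 slope -0.0021 sd 0.16
blk 0.06 y mm -0.35 slope 0.0079 sd 0.08
```

Side and scene cameras agree: the head's yaw is about -0.227, so the cell is 1.6 mm off toward -y and 0.011 rad off square. That's cheap to fix, so I'll nudge +y with the corrected yaw and then press against the bar again.

```bash
python3 -m handwheel '[{"dx":0,"dy":0,"dz":0,"wx":0,"wy":0,"wz":-0.18,"claw":40},{"dx":0,"dy":0,"dz":0,"wx":0,"wy":0,"wz":-0.18,"claw":40},{"dx":0,"dy":0,"dz":0,"wx":0,"wy":0,"wz":-0.18,"claw":40},{"dx":0,"dy":0,"dz":0,"wx":0,"wy":0,"wz":-0.18,"claw":40},{"dx":0,"dy":0,"dz":0,"wx":0,"wy":0,"wz":-0.18,"claw":40},{"dx":0,"dy":0,"dz":0,"wx":0,"wy":0,"wz":-0.18,"claw":40},{"dx":0,"dy":0,"dz":0,"wx":0,"wy":0,"wz":-0.18,"claw":40},{"dx":0,"dy":0,"dz":0,"wx":0,"wy":0,"wz":-0.18,"claw":40}]'
python3 -m handwheel '[{"dx":-3.7,"dy":-2.3,"dz":0,"wx":0,"wy":0,"wz":-0.12,"claw":40},{"dx":-3.3,"dy":-2.75,"dz":0,"wx":0,"wy":0,"wz":0,"claw":40},{"dx":0,"dy":0,"dz":5,"wx":0,"wy":0,"wz":0,"claw":40},{"dx":0,"dy":0,"dz":4,"wx":0,"wy":0,"wz":0,"claw":40},{"dx":0,"dy":0,"dz":0,"wx":0,"wy":0,"wz":0,"claw":40},{"dx":0,"dy":0,"dz":0,"wx":0,"wy":0,"wz":0,"claw":40}]'
```

```text
clock: 16.6
position: [0.5765, -0.071, 0.2151]
tool_rot: [-3.141, 0.0, 1.23]
force: [-0.8, -0.1, -0.2]
grip_width: 0.0344
finger_force: 0.0
clock: 17.35
position: [0.5088, -0.1239, 0.1265]
tool_rot: [3.141, -0.0, 1.344]
force: [0.3, 0.3, 0.7]
grip_width: 0.0339
finger_force: 0.0
```

```bash
python3 -m handwheel '[{"dx":-0.7,"dy":0.75,"dz":3,"wx":0,"wy":0,"wz":0,"claw":40},{"dx":0,"dy":0,"dz":4,"wx":0,"wy":0,"wz":0,"claw":40},{"dx":0,"dy":0,"dz":4.1,"wx":0,"wy":0,"wz":0,"claw":40},{"dx":0,"dy":0,"dz":0,"wx":0,"wy":0,"wz":0,"claw":40},{"dx":1.5,"dy":0,"dz":0,"wx":0,"wy":0,"wz":0,"claw":40},{"dx":1.0,"dy":0,"dz":0,"wx":0,"wy":0,"wz":0,"claw":40},{"dx":0.7,"dy":0,"dz":0,"wx":0,"wy":0,"wz":0,"claw":40},{"dx":0,"dy":0,"dz":0,"wx":0,"wy":0,"wz":0,"claw":40}]'
python3 -m handwheel '[{"dx":0.3,"dy":0,"dz":0,"wx":0,"wy":0,"wz":0,"claw":40},{"dx":0.2,"dy":0,"dz":0,"wx":0,"wy":0,"wz":0,"claw":40},{"dx":0,"dy":0,"dz":0,"wx":0,"wy":0,"wz":0,"claw":40}]'
python3 - <<'E'
from h import *
s=monitor.observe();print(s["position"],"to target cm",100*tf([.5235,-.0936],s))
f=optics.grab_frame("wrist");g=f["frame"].astype(int)
# lid line offset in tool x
k=(g.max(2)<60);y,x=np.nonzero(k[130:170,170:340]);t=tf(ray(f,np.c_[x+170,y+130],.06),s);print("lid",t.mean(0)*100,np.polyfit(t[:,1],t[:,0],1)[0],len(x))
r=(g[:,:,2]-g[:,:,1]>70)&(g[:,:,1]<80);y,x=np.nonzero(r[90:220]);y=y+90
for a,b in((380,420),(420,470),(470,512)):
    m=(x>=a)&(x<b)
    if m.sum()>5: print("red",a,m.sum(),y[m].mean(),[tuple((100*tf(ray(f,np.c_[x[m],y[m]],z),s).mean(0)).round(2)) for z in(0.025,.075)])
E
```

```text
clock: 18.35
position: [0.5216, -0.1006, 0.0149]
tool_rot: [3.141, -0.0, 1.345]
force: [0.0, -0.2, -0.2]
grip_width: 0.0344
finger_force: 0.0
clock: 18.73
position: [0.5222, -0.0964, 0.0142]
tool_rot: [-3.141, -0.0, 1.344]
force: [0.2, 0.6, -0.2]
grip_width: 0.0342
finger_force: 0.0
[ 0.52220805 -0.09639904  0.01424844] to target cm [[0.3018007  0.06288158]]
lid [ 6.51269954 -0.08439861] 0.00992205806939534 1535
red 470 14 152.92857142857142 [(np.float64(5.47), np.float64(11.64)), (np.float64(6.56), np.float64(7.27))]
```

```bash
python3 -m handwheel '[{"dx":0.15,"dy":0,"dz":0,"wx":0,"wy":0,"wz":0,"claw":40},{"dx":0.15,"dy":0,"dz":0,"wx":0,"wy":0,"wz":0,"claw":40},{"dx":0,"dy":0,"dz":0,"wx":0,"wy":0,"wz":0,"claw":40},{"dx":0,"dy":0,"dz":0,"wx":0,"wy":0,"wz":0,"claw":40}]'
python3 - <<'E'
from h import *
s=monitor.observe();print(s["position"],"to target cm",100*tf([.5235,-.0936],s))
f=optics.grab_frame("wrist");g=f["frame"].astype(int)
k=(g.max(2)<60);y,x=np.nonzero(k[130:170,170:340]);t=tf(ray(f,np.c_[x+170,y+130],.06),s);print("lid",t.mean(0)*100,np.polyfit(t[:,1],t[:,0],1)[0],len(x))
E
python3 -m handwheel '[{"dx":-0.5,"dy":0,"dz":0,"wx":0,"wy":0,"wz":0,"claw":40},{"dx":-3,"dy":0,"dz":0,"wx":0,"wy":0,"wz":0,"claw":40},{"dx":0,"dy":0,"dz":-6,"wx":0,"wy":0,"wz":0,"claw":40},{"dx":0,"dy":0,"dz":-6,"wx":0,"wy":0,"wz":0,"claw":40},{"dx":2.5,"dy":-4,"dz":0,"wx":0,"wy":0,"wz":0,"claw":40},{"dx":3.5,"dy":-4,"dz":0,"wx":0,"wy":0,"wz":0,"claw":40},{"dx":3.5,"dy":-2,"dz":0,"wx":0,"wy":0,"wz":0,"claw":40},{"dx":0,"dy":0,"dz":0,"wx":0,"wy":0,"wz":0.1,"claw":40}]'
python3 -m handwheel '[{"dx":0,"dy":0,"dz":0,"wx":0,"wy":0,"wz":0.18,"claw":55},{"dx":0,"dy":0,"dz":0,"wx":0,"wy":0,"wz":0.18,"claw":55},{"dx":0,"dy":0,"dz":0,"wx":0,"wy":0,"wz":0.18,"claw":55},{"dx":0,"dy":0,"dz":0,"wx":0,"wy":0,"wz":0.18,"claw":55},{"dx":0,"dy":0,"dz":0,"wx":0,"wy":0,"wz":0.18,"claw":55},{"dx":0,"dy":0,"dz":0,"wx":0,"wy":0,"wz":0.18,"claw":55},{"dx":0,"dy":0,"dz":0,"wx":0,"wy":0,"wz":0.18,"claw":55},{"dx":0,"dy":0,"dz":0,"wx":0,"wy":0,"wz":0.18,"claw":55}]'
python3 -m handwheel '[{"dx":0,"dy":0,"dz":0,"wx":0,"wy":0,"wz":0.03,"claw":55},{"dx":0,"dy":0,"dz":0,"wx":0,"wy":0,"wz":0,"claw":55}]'
```

```text
clock: 19.27
position: [0.5229, -0.0935, 0.0143]
tool_rot: [-3.142, -0.0, 1.344]
force: [-0.1, -0.5, -0.3]
grip_width: 0.0344
finger_force: 0.0
[ 0.52289088 -0.09350623  0.01427238] to target cm [[0.00457253 0.06145984]]
lid [ 6.36515325 -0.09163374] -0.000596988098963651 1551
clock: 20.32
position: [0.4383, -0.0104, 0.1347]
tool_rot: [3.141, -0.001, 1.246]
force: [0.1, -0.1, 0.7]
grip_width: 0.0342
finger_force: 0.0
clock: 21.32
position: [0.439, -0.0128, 0.1344]
tool_rot: [-3.141, -0.0, -0.202]
force: [0.8, -1.1, 0.5]
grip_width: 0.047
finger_force: 0.0
clock: 21.58
position: [0.439, -0.0126, 0.1343]
tool_rot: [3.142, -0.0, -0.223]
force: [0.4, -0.9, 0.8]
grip_width: 0.0471
finger_force: 0.0
```

```bash
python3 -m handwheel '[{"dx":0,"dy":0,"dz":4,"wx":0,"wy":0,"wz":0.004,"claw":55},{"dx":0,"dy":0,"dz":4,"wx":0,"wy":0,"wz":0,"claw":55},{"dx":0,"dy":0,"dz":3.9,"wx":0,"wy":0,"wz":0,"claw":55},{"dx":0,"dy":0,"dz":0,"wx":0,"wy":0,"wz":0,"claw":55},{"dx":1.8,"dy":0,"dz":0,"wx":0,"wy":0,"wz":0,"claw":55},{"dx":1.6,"dy":0,"dz":0,"wx":0,"wy":0,"wz":0,"claw":55},{"dx":0.8,"dy":0,"dz":0,"wx":0,"wy":0,"wz":0,"claw":55},{"dx":0,"dy":0,"dz":0,"wx":0,"wy":0,"wz":0,"claw":55}]'
python3 -m handwheel '[{"dx":0.2,"dy":0,"dz":0,"wx":0,"wy":0,"wz":0,"claw":55},{"dx":0.2,"dy":0,"dz":0,"wx":0,"wy":0,"wz":0,"claw":55},{"dx":0.1,"dy":0,"dz":0,"wx":0,"wy":0,"wz":0,"claw":55},{"dx":0,"dy":0,"dz":0,"wx":0,"wy":0,"wz":0,"claw":55}]'
```

```text
clock: 22.58
position: [0.4803, -0.0222, 0.0162]
tool_rot: [-3.141, -0.001, -0.23]
force: [0.0, 0.2, -0.3]
grip_width: 0.0469
finger_force: 0.0
clock: 23.08
position: [0.4849, -0.0233, 0.0153]
tool_rot: [-3.142, -0.0, -0.23]
force: [0.6, 0.1, 1.9]
grip_width: 0.047
finger_force: 0.0
```

```bash
python3 -m handwheel '[{"dx":0.1,"dy":0,"dz":0,"wx":0,"wy":0,"wz":0,"claw":55},{"dx":0,"dy":0,"dz":0,"wx":0,"wy":0,"wz":0,"claw":55}]'
python3 -m handwheel '[{"dx":0.1,"dy":0,"dz":0,"wx":0,"wy":0,"wz":0,"claw":55},{"dx":0,"dy":0,"dz":0,"wx":0,"wy":0,"wz":0,"claw":55}]'
python3 -m handwheel '[{"dx":0.1,"dy":0,"dz":0,"wx":0,"wy":0,"wz":0,"claw":55},{"dx":0,"dy":0,"dz":0,"wx":0,"wy":0,"wz":0,"claw":55}]'
```

```text
clock: 23.32
position: [0.4853, -0.0234, 0.0153]
tool_rot: [3.142, 0.001, -0.23]
force: [-3.2, 1.5, 4.8]
grip_width: 0.0471
finger_force: 0.0
clock: 23.58
position: [0.4853, -0.0235, 0.0152]
tool_rot: [3.141, 0.003, -0.23]
force: [-8.0, 1.8, 9.0]
grip_width: 0.0469
finger_force: 0.0
clock: 23.82
position: [0.4852, -0.0235, 0.015]
tool_rot: [3.141, 0.005, -0.23]
force: [-14.6, 3.9, 13.2]
grip_width: 0.0468
finger_force: 0.0
```

```bash
python3 -m handwheel '[{"dx":-0.2,"dy":0,"dz":0,"wx":0,"wy":0,"wz":0,"claw":55},{"dx":-0.6,"dy":0,"dz":0,"wx":0,"wy":0,"wz":0,"claw":55},{"dx":-3,"dy":0,"dz":0,"wx":0,"wy":0,"wz":0,"claw":55},{"dx":0,"dy":0,"dz":-5.5,"wx":0,"wy":0,"wz":0,"claw":55},{"dx":0,"dy":0,"dz":-5.5,"wx":0,"wy":0,"wz":0,"claw":0},{"dx":4,"dy":0.5,"dz":-4.5,"wx":0,"wy":0,"wz":0,"claw":0},{"dx":5,"dy":1,"dz":-3,"wx":0,"wy":0,"wz":0,"claw":0},{"dx":5,"dy":1,"dz":-1.5,"wx":0,"wy":0,"wz":0,"claw":0}]'
python3 -m handwheel '[{"dx":0,"dy":0,"dz":0,"wx":0,"wy":0,"wz":0,"claw":0},{"dx":0,"dy":0,"dz":0,"wx":0,"wy":0,"wz":0,"claw":0},{"dx":0,"dy":0,"dz":0,"wx":0,"wy":0,"wz":0,"claw":0}]'
cat > chk.py <<'E'
from h import *
s=monitor.observe();P=np.array([.585,-.0437,-.227])
def line(f,n,z,xa,xb):
    T=[]
    for x in np.linspace(xa,xb,25):
        ys=np.linspace(-.012,.012,49);uv=proj(f,w(P,[(x,y,z) for y in ys])).astype(np.float32)
        S=cv2.remap(f["frame"],uv[None,:,0],uv[None,:,1],cv2.INTER_LINEAR)[0].astype(float)
        v=(S[:,2]-S[:,1]) if n=="red" else -S.sum(1)
        wt=np.clip(v-np.median(v)-.3*(v.max()-np.median(v)),0,None);T.append((x,(wt*ys).sum()/wt.sum()))
    T=1000*np.array(T);q=np.polyfit(T[:,0],T[:,1],1);print(n,"y mm at x-45:",np.polyval(q,-45).round(2),"mean",T[:,1].mean().round(2),"slope",q[0].round(4),"sd",(T[:,1]-np.polyval(q,T[:,0])).std().round(2))
for c in("wrist","side","scene"):
    f=optics.grab_frame(c);print(c);cv2.imwrite(f"pics/{c}_f.png",f["frame"])
    line(f,"red",.075,.03,.11);line(f,"blk",.06,-.075,-.015)
    if c=="wrist":
        g=f["frame"].astype(int);gm=(g[:,:,1]-g[:,:,2]>40)&(g[:,:,1]>g[:,:,0]+20);gm[250:]=0;y,x=np.nonzero(gm[:,200:400])
        print("button world",ray(f,[(x.mean()+200,y.mean())],.085),"tool cm",100*tf(ray(f,[(x.mean()+200,y.mean())],.085),s),np.ptp(x),np.ptp(y),s["position"])
E
python3 chk.py
```

```text
clock: 24.82
position: [0.583, -0.0721, 0.2175]
tool_rot: [-3.141, -0.003, -0.23]
force: [0.5, 0.3, -0.5]
grip_width: -0.0001
finger_force: 0.0
clock: 25.2
position: [0.5803, -0.0711, 0.2149]
tool_rot: [3.142, 0.001, -0.23]
force: [0.5, -0.7, -0.3]
grip_width: -0.0001
finger_force: 0.0
wrist
red y mm at x-45: 2.09 mean 1.88 slope -0.0019 sd 0.04
blk y mm at x-45: 1.76 mean 1.76 slope 0.0004 sd 0.11
button world [[ 0.64030361 -0.09403425]] tool cm [[6.3639894  0.87211193]] 29 29 [ 0.58031987 -0.07105503  0.21492198]
side
red y mm at x-45: -2.0 mean -2.52 slope -0.0045 sd 0.28
blk y mm at x-45: -2.29 mean -2.29 slope -0.0016 sd 0.1
scene
red y mm at x-45: 1.0 mean 1.25 slope 0.0022 sd 0.15
blk y mm at x-45: 0.9 mean 0.9 slope 0.0004 sd 0.17
```

Alignment is now within 0.3 mm and 3 mrad in all three cameras. On to the button.

```bash
python3 -m handwheel '[{"dx":3.2,"dy":0.4,"dz":2,"wx":0,"wy":0,"wz":0,"claw":0},{"dx":3.15,"dy":0.45,"dz":4,"wx":0,"wy":0,"wz":0,"claw":0},{"dx":0,"dy":0,"dz":4.5,"wx":0,"wy":0,"wz":0,"claw":0},{"dx":0,"dy":0,"dz":0,"wx":0,"wy":0,"wz":0,"claw":0},{"dx":0,"dy":0,"dz":0,"wx":0,"wy":0,"wz":0,"claw":0}]'
python3 -m handwheel '[{"dx":0,"dy":0,"dz":0.5,"wx":0,"wy":0,"wz":0,"claw":0},{"dx":0,"dy":0,"dz":0.4,"wx":0,"wy":0,"wz":0,"claw":0},{"dx":0,"dy":0,"dz":0.3,"wx":0,"wy":0,"wz":0,"claw":0},{"dx":0,"dy":0,"dz":0,"wx":0,"wy":0,"wz":0,"claw":0}]'
```

```text
clock: 25.98
position: [0.6417, -0.0943, 0.1121]
tool_rot: [-3.141, -0.001, -0.23]
force: [-0.2, -0.5, -0.1]
grip_width: 0.0002
finger_force: 0.0
clock: 26.48
position: [0.641, -0.0943, 0.0982]
tool_rot: [-3.142, 0.0, -0.23]
force: [-0.2, 0.4, 0.3]
grip_width: -0.0001
finger_force: 0.0
```

```bash
python3 -m handwheel '[{"dx":0,"dy":0,"dz":0.3,"wx":0,"wy":0,"wz":0,"claw":0},{"dx":0,"dy":0,"dz":0.3,"wx":0,"wy":0,"wz":0,"claw":0},{"dx":0,"dy":0,"dz":0,"wx":0,"wy":0,"wz":0,"claw":0}]'
python3 -m handwheel '[{"dx":0,"dy":0,"dz":0.3,"wx":0,"wy":0,"wz":0,"claw":0},{"dx":0,"dy":0,"dz":0,"wx":0,"wy":0,"wz":0,"claw":0}]'
python3 -m handwheel '[{"dx":0,"dy":0,"dz":0.3,"wx":0,"wy":0,"wz":0,"claw":0},{"dx":0,"dy":0,"dz":0,"wx":0,"wy":0,"wz":0,"claw":0}]'
```

```text
clock: 26.85
position: [0.6413, -0.0944, 0.0922]
tool_rot: [-3.142, -0.0, -0.23]
force: [0.4, -0.2, 4.2]
grip_width: -0.0001
finger_force: 1.6
clock: 27.1
position: [0.6414, -0.0944, 0.0907]
tool_rot: [-3.141, -0.001, -0.231]
force: [-7.1, 1.4, 23.8]
grip_width: 0.0001
finger_force: 11.9
clock: 27.35
position: [0.6417, -0.0945, 0.09]
tool_rot: [-3.141, -0.002, -0.231]
force: [-20.7, 4.1, 59.9]
grip_width: 0.0006
finger_force: 29.6
```

The button hit its hard stop: about 4 N just before, then a steep rise. Releasing straight up.

```bash
python3 -m handwheel '[{"dx":0,"dy":0,"dz":-0.6,"wx":0,"wy":0,"wz":0,"claw":0},{"dx":0,"dy":0,"dz":-1,"wx":0,"wy":0,"wz":0,"claw":0},{"dx":0,"dy":0,"dz":-4,"wx":0,"wy":0,"wz":0,"claw":0},{"dx":0,"dy":0,"dz":-5,"wx":0,"wy":0,"wz":0,"claw":0},{"dx":-3,"dy":0,"dz":-2,"wx":0,"wy":0,"wz":0,"claw":0},{"dx":-3,"dy":0,"dz":0,"wx":0,"wy":0,"wz":0,"claw":0},{"dx":0,"dy":0,"dz":0,"wx":0,"wy":0,"wz":0,"claw":0},{"dx":0,"dy":0,"dz":0,"wx":0,"wy":0,"wz":0,"claw":0}]'
python3 chk.py
```

```text
clock: 28.35
position: [0.5831, -0.0807, 0.2124]
tool_rot: [-3.142, -0.0, -0.23]
force: [0.1, -0.1, -0.5]
grip_width: 0.0
finger_force: 0.0
wrist
red y mm at x-45: 2.13 mean 1.93 slope -0.0018 sd 0.04
blk y mm at x-45: 1.8 mean 1.8 slope -0.0012 sd 0.11
button world [[ 0.6401597  -0.09357366]] tool cm [[ 5.85192392 -0.04672796]] 29 30 [ 0.58307652 -0.08068064  0.21239803]
side
red y mm at x-45: -2.02 mean -2.52 slope -0.0044 sd 0.3
blk y mm at x-45: -2.27 mean -2.27 slope -0.002 sd 0.1
scene
red y mm at x-45: 1.02 mean 1.25 slope 0.0019 sd 0.17
blk y mm at x-45: 0.89 mean 0.89 slope 0.0 sd 0.16
```

The cell is unmoved, the button is back up and the arm is clear.

```bash
python3 -c "
from workcell import job_done
print(job_done())"
```

```text
the job is handed in; nothing more can be done
None
```

The job is handed in at about 28 s on the robot's clock: the yellow cell stands against the stop bar with its line within about 0.3 mm of the red line, the button was pressed to its stop and released with a brief peak of about 60 N at the fingertips, and the arm is clear; I did not re-measure the other objects afterwards.

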